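# Point out two parts of a circuit board for a recorded fault report

### The arm

A 6-joint arm with a two-finger parallel gripper is mounted at the origin on the work surface. World frame = base frame: x ahead of the robot, y to its left, z up, the work surface at z = 0. Lengths are in m, angles in rad, forces in N, time in s.
With the tool pointing down it reaches from about 0.3 to 0.75 m from the base axis. Payload 8.5 kg.
Tool frame: the origin (TCP) lies midway between the tips of the shut fingers; the grasp point (between the pads) lies 19 mm behind it; z points along the fingers, y is the direction in which the jaws open and shut (so a half turn about z gives the same grasp; the last joint's range is limited). The gripper opens to 85 mm and grips with 20 to 120 N. Pads are 22 mm wide; open, the fingers measure 114 mm over their backs; the gripper's body (76 mm by 85 mm) begins 54 mm behind the grasp point. The pads swing forward as they close: fully open they stand 13 mm farther back than shut.
Start: joints at [1.016, 0.381, 1.297, -0, 1.464, -0.215], TCP at [0.183, 0.519, 0.231] pointing down, gripper open.
Joint ranges: [-3.11, 3.11], [-0.89, 2.33], [0.22, 2.48], [-1.42, 4.56], [0.17, 2.85], [-2.88, 2.88]. Speed limits (rad/s): [2.39, 2.39, 3.14, 3.14, 3.14, 3.14].

### API

Orientations are given as a unit quaternion [w, x, y, z].
In Python, from plant import arm, cams gives the robot as it stands. The module is installed in compiled form; this text tells all that it offers.
- The arm moves only by the tool carry_out, never from a script. Its argument "moves" is a list of rows, each an object of numbers: "dx", "dy", "dz": the shift along the tool's x, y, z in mm; "roll": the turn about the tool's z in degrees. In form: [{"dx": .., "dy": .., "dz": .., "roll": ..}, ...]. A call has 1 to 8 rows; each row is the pose to reach, as a shift and turn from the pose commanded when the call began, along the tool's axes at that moment; what a row does not reach only later rows make up. A row lasts 1/8 s, in which the tool goes at most 62.5 mm and 10.7 degrees, less where a joint would pass 70% of its speed; a pose out of reach is approached as far as the arm can. A call with a gripper value outside its range is refused whole. "fingers" is the gripper command: -1 is fully open, 1 is shut, values between are in proportion, set as the call begins (left out, the last holds). The fingers move at their own pace and stop on an object; "grip_force" is the grip in N (left out, the last holds). Time passes only in rows, so rows that repeat a pose let the fingers close. It gives the time, the measured TCP pose, the force and the opening at its end, in the units of the state.
- arm.observe(): the state, without advancing time (a new reading comes with each control period).
- cams.grab_frame(name): name is "side" or "top"; returns the picture (480x640x3 uint8, red, green, blue); there is no depth.
- cams.camera_params(name): a dict with "fx", "fy", "cx", "cy" (pixels), "R" (3x3) and "t" (3): a world point X has camera coordinates R X + t. Camera axes: x right, y down, z forward; pixel columns grow to the right and rows downward; lengths in m; the calibration is good to about 2 mm. A picture is of the moment at which its call begins. camera_params takes no time and is no camera call.
- arm.sign_off(): hands the job in, once; it reports no verdict.
Trained networks look in the newest picture that a camera, given by its name, has taken for a name from the list of things; names that differ only in an ending like _2 or _b are one class to them, and where a whole thing is asked for, a point or a joint stands for the part that bears it (a point fixed in the world has none). Each returns a list of dicts, best first, with "confidence" (0 to 1); they miss things now and then, are a little off and sometimes report something else, mostly with a low value. They report only what shows in the picture. A call takes as long as a camera call.
- cams.search_frame(camera, thing): "rect" ([centre column, centre row, width, height] in pixels, round what is visible of it).
- cams.trace(camera, thing): "mask" (480x640 bool, what is visible of it) and "rect" ([centre column, centre row, width, height] in pixels, round what is visible of it).
- cams.landmark_of(camera, thing): "uv" ([column, row] in pixels: a listed point, or the origin of a listed thing).
The state is a dict: "clock": time; "joint_pos": joint angles; "qd": joint speeds; "joint_torque": joint torques, N m; "eef_pos": TCP position; "tcp_rot": TCP orientation; "ft_force": force on the tool from outside, world axes, zero at the start; "moment": the same for the moment, N m; "opening": finger opening in m.
Only numpy, scipy, OpenCV 4.12 (cv2) and the standard library are available. Lean on these libraries where they do the work, as an engineer would, in place of code of your own. Each camera call takes 0.05 s, during which the arm holds its last target.

### The job

Record a fault report: press the larger button on the recorder box to start the bench camera, then point straight down at the ring-shaped coil on the circuit board with the fingertips one to three centimetres above its middle, and stay there two seconds. Then point in the same way at the middle of the tall capacitor for two seconds, and finish still pointing at it. Do not touch the board or anything on it, leave the smaller button alone and do not pick up or shift anything else.

Things in the scene. Friction and masses are not known exactly. Their poses are not given: they have to be found in the camera images.
- record_top (a point): the larger of the two round grey buttons (32 mm in diameter) on top of the grey recorder box; the point is the centre of its top face, 52 mm above the bench. Pressed straight down, 6 mm of spring travel, about 5 N when fully down
- record (a joint): travel of the larger button: 0 = released, 0.006 m = fully down; it springs back
- erase_top (a point): the smaller round grey button (16 mm in diameter), 76 mm from the larger on the same box, 51 mm above the bench; the point is the centre of its top face. To be left alone
- erase (a joint): travel of the smaller button: 0 = released, 0.005 m = fully down
- recorder: fixed grey recorder box, 90 x 150 mm, 30 high; origin at the centre of its underside; the larger button sits 34 mm to its +y, the smaller 42 mm to its -y, each in a black collar
- board: fixed black circuit board on the bench, 244 mm (its x) x 305 mm (its y), on standoffs; origin on the bench under its middle, its upper face 14 mm above that. The coil, the two capacitors and the relay sit, in any order, at the corners of a 70 mm square on it; low sockets and slots, up to 10 mm above its face, fill the rest
- coil_top (a point): the ring-shaped copper coil lying flat on the board, 35 mm across, 12 high, with a hole in its middle; the point is on its axis, level with its top, 26 mm above the bench
- tall_cap_top (a point): the tall capacitor: upright aluminium cylinder, 26 mm in diameter, 45 high; the point is the centre of its top, 59 mm above the bench
- short_cap_top (a point): the short capacitor: of the same look and diameter (26 mm) but 20 high; the point is the centre of its top, 34 mm above the bench. Not to be pointed at
- relay_top (a point): the relay: a white block 30 x 24 mm, 20 high; the point is the centre of its top, 34 mm above the bench. Not to be pointed at
- coil: the same coil; origin at the centre of its underside, on the board's face
- tall_cap: the same tall capacitor; origin at the centre of its underside
- short_cap: the same short capacitor; origin at the centre of its underside
- relay: the same relay; origin at the centre of its underside
- heatsink: loose finned aluminium heatsink, 40 x 40 mm, 22 high, lying on the circuit board; bystander, leave alone. Origin: centre of its underside
- spacer: loose round brass spacer, 14 mm in diameter, 14 high, standing on the board among the soldered parts; bystander. Origin: centre of its underside
- tape: roll of amber tape lying flat, 92 mm outer diameter, 19 high; bystander. Origin: centre of its underside
- jar: glass jar with lid, 50 mm in diameter, 60 high; bystander. Origin: centre of its underside
- fan: square black fan, 60 x 60 mm, 25 high; bystander. Origin: centre of its underside
- pen: black square-section pen, 140 mm long, 10 high; bystander. Origin: on its underside, 60 mm from the blunt end; x runs to the tip
- tweezers: steel tweezers lying flat, 125 mm long, 8 high; bystander. Origin: middle of the underside; x runs along them

How it is judged:
By the outcome, as a careful person would: the job done as asked, in the order asked, and still so for the second after the job is handed in, with the robot touching nothing.
It also fails if it takes over 48 s, if anything falls off the work surface, if the arm or the gripper's body presses on something with over 40 N, if the wrist force passes 120 N, or if a joint passes its speed limit or range.

## Working session

There is one attempt and no reset: what is moved stays moved. The work goes in short steps, Python scripts to look and compute and a tool call to move; the robot and the scene stay as the last step left them, time stands still between calls to the robot, and variables do not carry over. Pictures are saved under pics/ and viewed, and the job is handed in when it is done.

Besides the shell and the picture viewer there is one more tool, called as name(argument=value, ...), one argument or row to a line, values as JSON. carry_out: Moves the arm, as the interface text tells. Its arguments: {"type":"object","properties":{"moves":{"type":"array"},"fingers":{"type":"number"},"grip_force":{"type":"number"}},"required":["moves"]}

```bash
mkdir -p pics
cat > h.py <<'E'
import numpy as np, cv2
from plant import arm, cams
def ray(cam,uv):
    p=cams.camera_params(cam); R=np.array(p['R']);t=np.array(p['t'])
    d=R.T@np.array([(uv[0]-p['cx'])/p['fx'],(uv[1]-p['cy'])/p['fy'],1]); return -R.T@t,d
def atz(cam,uv,z):
    c,d=ray(cam,uv); return c+d*(z-c[2])/d[2]
def proj(cam,X):
    p=cams.camera_params(cam); x=np.array(p['R'])@np.array(X)+np.array(p['t'])
    return np.array([p['fx']*x[0]/x[2]+p['cx'],p['fy']*x[1]/x[2]+p['cy']])
def tri(a,b):
    (c1,d1),(c2,d2)=ray('top',a),ray('side',b)
    A=np.stack([d1,-d2],1); s=np.linalg.lstsq(A,c2-c1,rcond=None)[0]
    p,q=c1+s[0]*d1,c2+s[1]*d2
    return (p+q)/2,np.linalg.norm(p-q)
E
python3 - <<'E'
from h import *
for c in ['top','side']:
    cv2.imwrite(f'pics/{c}0.png',cams.grab_frame(c)[:,:,::-1])
H=dict(record_top=.052,erase_top=.051,coil_top=.026,tall_cap_top=.059,short_cap_top=.034,relay_top=.034)
for n,z in H.items():
    for c in ['top','side']:
        for r in cams.landmark_of(c,n)[:2]:
            print(n,c,np.round(r['uv'],1),round(r['confidence'],2),np.round(atz(c,r['uv'],z),4))
print(arm.observe())
E
```

```text
record_top top [408. 300.] 0.77 [ 0.4813 -0.2122  0.052 ]
record_top side [325.2 299.6] 0.7 [ 0.477  -0.2258  0.052 ]
erase_top top [447.2 296.5] 0.57 [ 0.4969 -0.2927  0.051 ]
erase_top side [346.3 316. ] 0.62 [ 0.4952 -0.2927  0.051 ]
coil_top top [314.4 242.7] 0.59 [ 0.5897 -0.0064  0.026 ]
coil_top side [327.6 246.9] 0.52 [ 0.5951 -0.0014  0.026 ]
tall_cap_top top [312.3 270.4] 0.63 [ 0.5221 -0.009   0.059 ]
tall_cap_top top [407.6 298.9] 0.62 [ 0.4823 -0.2103  0.059 ]
tall_cap_top side [304.9 246.9] 0.65 [ 0.5181 -0.0215  0.059 ]
short_cap_top top [313.4 244.2] 0.55 [ 0.5842 -0.0048  0.034 ]
short_cap_top top [283. 276.] 0.53 [0.5088 0.0522 0.034 ]
short_cap_top side [291.2 242. ] 0.41 [0.5091 0.0493 0.034 ]
short_cap_top side [327.5 250.2] 0.38 [ 0.5823 -0.0261  0.034 ]
relay_top top [281.5 246.1] 0.71 [0.5732 0.0628 0.034 ]
relay_top top [283.8 280.6] 0.69 [0.4992 0.0494 0.034 ]
relay_top side [311.6 233. ] 0.67 [0.5795 0.069  0.034 ]
{'clock': 0.7, 'joint_pos': array([ 1.01570752e+00,  3.80585119e-01,  1.29740497e+00, -2.96342200e-05,
        1.46361921e+00, -2.15315958e-01]), 'qd': array([ 2.17516012e-05, -1.69799529e-03,  1.60013145e-03,  2.71079447e-04,
       -6.12245059e-04, -1.70213183e-03]), 'joint_torque': array([-1.55900856e-03, -4.48255706e+01, -2.31433672e+01, -3.84478199e-04,
        6.71079615e-04, -6.12842172e-06]), 'eef_pos': array([0.18330297, 0.51852632, 0.23132872]), 'tcp_rot': array([ 1.05268457e-05,  1.69068847e-01,  9.85604243e-01, -1.32445951e-05]), 'ft_force': array([ 0.50544319, -0.08363781, -0.75262776]), 'moment': array([ 0.01372985,  0.02433018, -0.00574803]), 'opening': 0.08550418995949992}
```

View pics/top0.png

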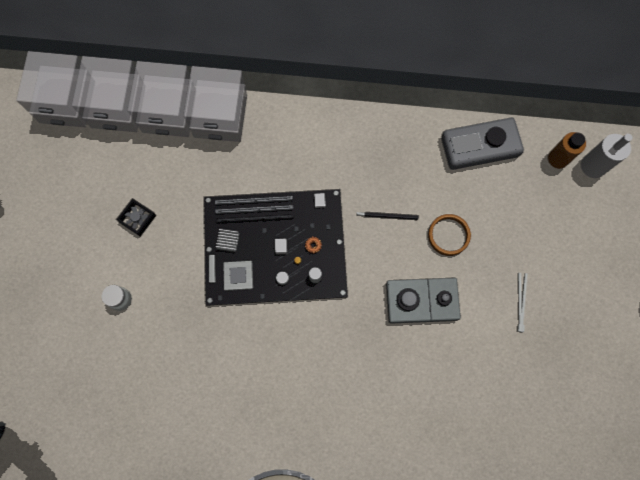

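View pics/side0.png

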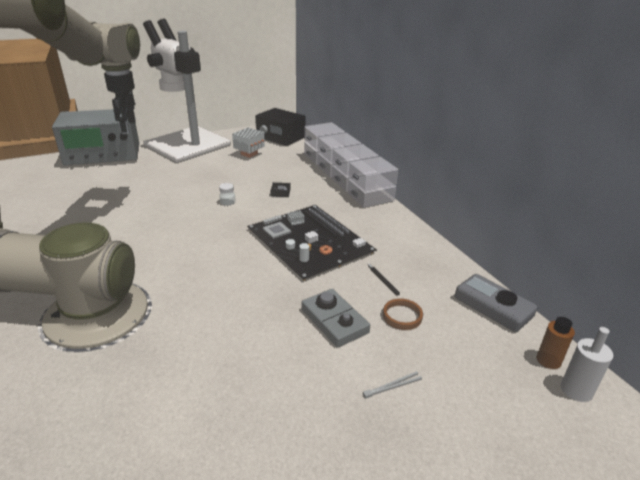

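Run:
```python
import cv2,numpy as np
a=cv2.imread('pics/top0.png')[205:325,250:470]; a=cv2.resize(a,None,fx=3.6,fy=3.6,interpolation=3)[:,:800]
cv2.imwrite('pics/topz.png',a)
a=cv2.imread('pics/side0.png')[215:340,250:400]; a=cv2.resize(a,None,fx=4.8,fy=4.8,interpolation=3)
cv2.imwrite('pics/sidez.png',a)
```

```text
(no output)
```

View pics/topz.png

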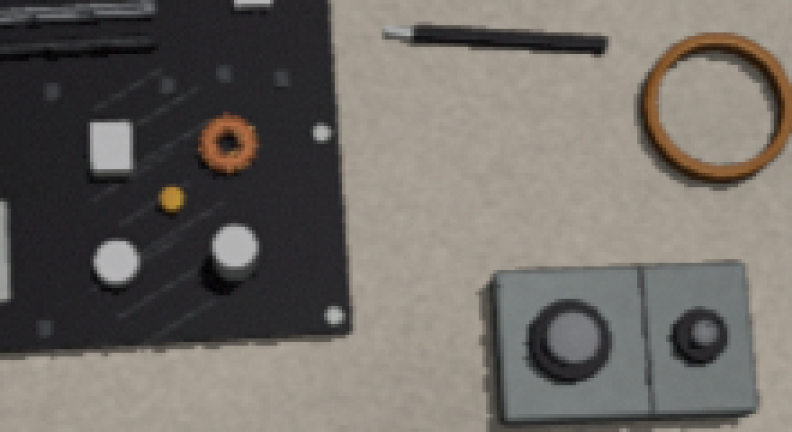

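View pics/sidez.png

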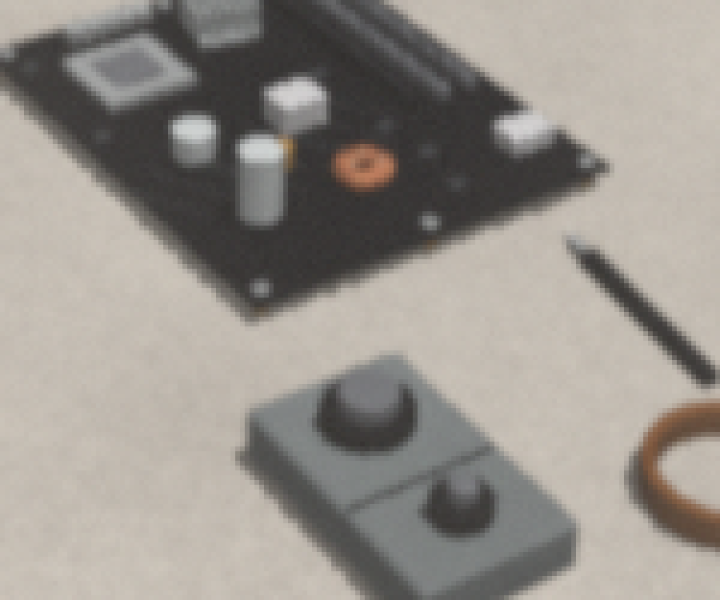

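The top view shows the coil at about (314,244), the tall capacitor's top at (315,273), the relay at (281,245), the short capacitor at (282,278) and the record button at (410,299). In the side view the coil is at (326,249), the tall capacitor's top at (304,246) and the record button at (328,297). I'll combine these into positions.

Run:
```python
from h import *
M=dict(record=((409.7,298.6),(328.1,297.3),.052),erase=((446.1,297.5),(346.5,315.5),.051),coil=((313.6,244.4),(326.3,249),.026),tall=((315.6,273.1),(304.4,245.6),.059),short=((282.5,277.8),(290.2,241),.034),relay=((280.8,245.3),(311.6,233.3),.034))
for n,(a,b,z) in M.items(): print(n,np.round(atz('top',a,z),4),np.round(atz('side',b,z),4),[np.round(x,4) for x in tri(a,b)])
for n in ['coil','tall_cap','record_top','short_cap','recorder','relay']:
    for c in ['top','side']:
        for r in cams.trace(c,n)[:2]:
            m=r['mask']; ys,xs=np.nonzero(m); print(n,c,round(r['confidence'],2),np.round(r['rect'],1),xs.mean().round(1),ys.mean().round(1),m.sum())
p0=proj('top',[.52,0,.05]);p1=proj('top',[.53,0,.05]);print('px/cm',p1-p0, cams.camera_params('top')['R'])
```

```text
record [ 0.4846 -0.2155  0.052 ] [ 0.4866 -0.2212  0.052 ] [array([ 0.487 , -0.2167,  0.048 ]), np.float64(0.0036)]
erase [ 0.4946 -0.2906  0.051 ] [ 0.4964 -0.2915  0.051 ] [array([ 0.4956, -0.291 ,  0.0506]), np.float64(0.0019)]
coil [ 0.5858 -0.005   0.026 ] [ 0.5874 -0.0092  0.026 ] [array([ 0.5878, -0.0054,  0.0232]), np.float64(0.0028)]
tall [ 0.5171 -0.0164  0.059 ] [ 0.5194 -0.0155  0.059 ] [array([ 0.5179, -0.0167,  0.0599]), np.float64(0.0018)]
short [0.5049 0.0529 0.034 ] [0.5085 0.055  0.034 ] [array([0.5059, 0.0523, 0.036 ]), np.float64(0.0028)]
relay [0.5748 0.0645 0.034 ] [0.5788 0.0676 0.034 ] [array([0.5756, 0.0639, 0.0366]), np.float64(0.0028)]
coil top 0.62 [314.9 244.9  13.1  13. ] 313.0 244.6 139
coil side 0.52 [325.  250.7  14.6  12.2] 325.6 249.2 101
coil side 0.47 [288.6 245.4  11.7  15.5] 289.7 245.0 93
tall_cap top 0.71 [314.5 274.5  12.7  15.7] 314.5 275.3 164
tall_cap side 0.56 [304.7 254.9  12.2  18.9] 303.5 253.0 177
record_top top 0.77 [409.4 298.6  18.   14.4] 408.5 298.2 168
record_top top 0.35 [315.5 276.1  13.2  18.8] 314.5 275.4 213
record_top side 0.67 [385.8 278.7  28.4  35.2] 384.0 280.1 195
record_top side 0.41 [327.1 299.4  15.1  11.7] 326.5 297.8 118
recorder top 0.69 [422.4 301.6  75.3  48.9] 421.9 300.1 3160
recorder side 0.9 [335.5 318.5  73.2  60.7] 335.1 317.6 2357
recorder side 0.35 [328.2 299.5  15.7  12. ] 326.3 297.8 145
relay top 0.68 [281.1 247.4   8.9  17.5] 280.1 246.2 165
relay side 0.52 [311.5 238.4  10.8  10.9] 311.0 236.9 116
relay side 0.23 [394.8 383.9  59.6  29.2] 392.9 384.9 473
px/cm [ 0.49322193 -4.65568138] [[ 1.00127742e-01 -9.94974590e-01  2.00518707e-05]
 [-9.66264970e-01 -9.72433993e-02 -2.38486331e-01]
 [ 2.37289789e-01  2.38597223e-02 -9.71145854e-01]]
```

carry_out(
  moves=[
    {"dx":-33,"dy":-37,"dz":0,"roll":0},
    {"dx":-66,"dy":-74,"dz":0,"roll":0},
    {"dx":-99,"dy":-111,"dz":0,"roll":0},
    {"dx":-132,"dy":-148,"dz":0,"roll":0},
    {"dx":-165,"dy":-185,"dz":0,"roll":0},
    {"dx":-198,"dy":-222,"dz":0,"roll":0},
    {"dx":-231,"dy":-259,"dz":0,"roll":0},
    {"dx":-264,"dy":-296,"dz":0,"roll":0},
  ],
  fingers=1,
  grip_force=20,
)

```text
clock: 2.3
eef_pos: [0.3339, 0.15, 0.2316]
tcp_rot: [0.0, 0.169, 0.986, 0.0]
ft_force: [0.9, 0.5, 0.0]
opening: -0.0001
```

carry_out(
  moves=[
    {"dx":-33,"dy":-37,"dz":0,"roll":0},
    {"dx":-66,"dy":-74,"dz":0,"roll":0},
    {"dx":-99,"dy":-111,"dz":0,"roll":0},
    {"dx":-132,"dy":-148,"dz":10,"roll":0},
    {"dx":-165,"dy":-185,"dz":35,"roll":0},
    {"dx":-198,"dy":-222,"dz":65,"roll":0},
    {"dx":-231,"dy":-259,"dz":95,"roll":0},
    {"dx":-264,"dy":-295,"dz":130,"roll":0},
  ],
)

```text
clock: 3.3
eef_pos: [0.4848, -0.2165, 0.1006]
tcp_rot: [0.001, 0.169, 0.986, -0.0]
ft_force: [0.6, 0.7, -0.0]
opening: 0.0
```

Run:
```python
from h import *
print(arm.observe()['clock'],arm.observe()['eef_pos'],arm.observe()['ft_force'])
for c,(u,v) in dict(top=(410,290),side=(328,290)).items():
    a=cams.grab_frame(c)[v-60:v+60,u-80:u+80,::-1]
    cv2.imwrite(f'pics/{c}1.png',cv2.resize(a,None,fx=4.5,fy=4.5,interpolation=3))
```

```text
3.3 [ 0.48483223 -0.21652488  0.10060012] [ 0.59234999  0.67028413 -0.03473106]
```

View pics/side1.png

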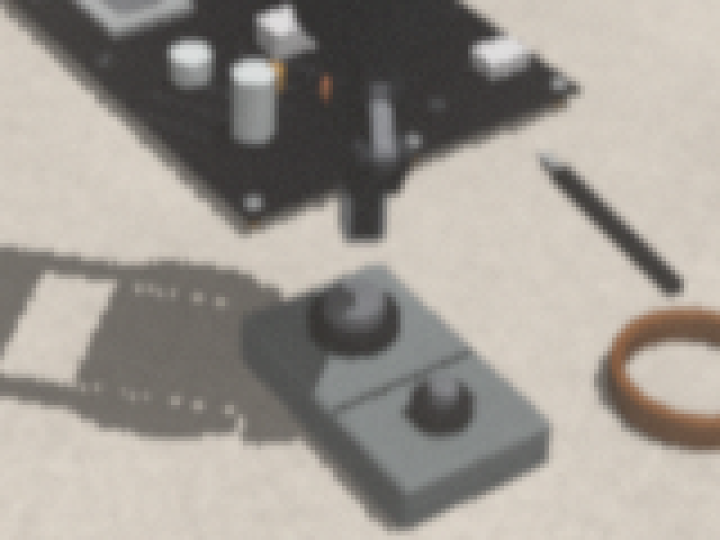

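View pics/top1.png

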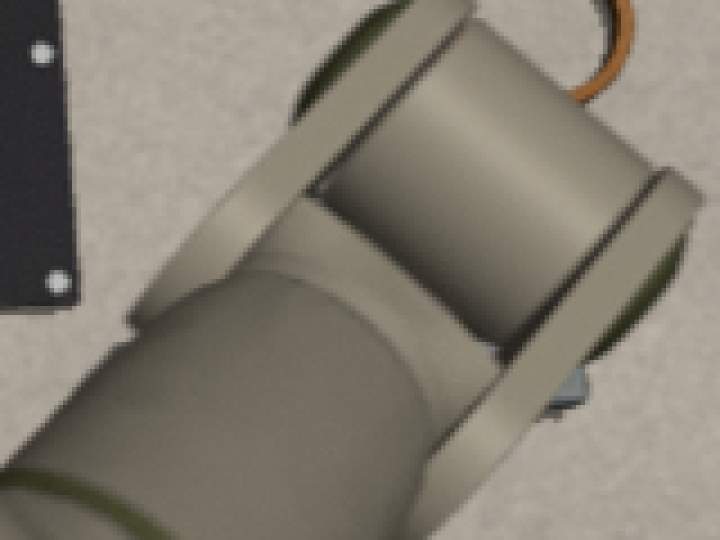

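The side view shows the fingertips directly over the large button, with the tip at (328,283) and the button at (327,298). Next I'll press straight down.

carry_out(
  moves=[
    {"dx":0,"dy":1,"dz":20,"roll":0},
    {"dx":0,"dy":1,"dz":38,"roll":0},
    {"dx":0,"dy":1,"dz":44,"roll":0},
    {"dx":0,"dy":1,"dz":48,"roll":0},
    {"dx":0,"dy":1,"dz":51,"roll":0},
    {"dx":0,"dy":1,"dz":53,"roll":0},
    {"dx":0,"dy":1,"dz":53,"roll":0},
  ],
)

```text
clock: 4.28
eef_pos: [0.4847, -0.2137, 0.0487]
tcp_rot: [0.0, 0.169, 0.986, -0.0]
ft_force: [0.4, 1.7, 3.2]
opening: -0.0001
```

carry_out(
  moves=[
    {"dx":0,"dy":-1,"dz":1,"roll":0},
    {"dx":0,"dy":-1,"dz":2,"roll":0},
    {"dx":0,"dy":-1,"dz":3,"roll":0},
    {"dx":0,"dy":-1,"dz":3,"roll":0},
  ],
)

```text
clock: 4.78
eef_pos: [0.4843, -0.2147, 0.0459]
tcp_rot: [0.0, 0.169, 0.986, -0.0]
ft_force: [-0.1, 3.6, 10.2]
opening: -0.0002
```

Run:
```python
from h import *
o=arm.observe();print(o['clock'],o['eef_pos'],o['ft_force'])
for c,(u,v) in dict(side=(328,290)).items():
    f=cams.grab_frame(c); a=f[v-60:v+60,u-80:u+80,::-1]
    cv2.imwrite(f'pics/{c}2.png',cv2.resize(a,None,fx=4.5,fy=4.5,interpolation=3))
```

```text
4.775 [ 0.48434817 -0.21466265  0.04594808] [-0.10527702  3.5780072  10.18200621]
```

View pics/side2.png

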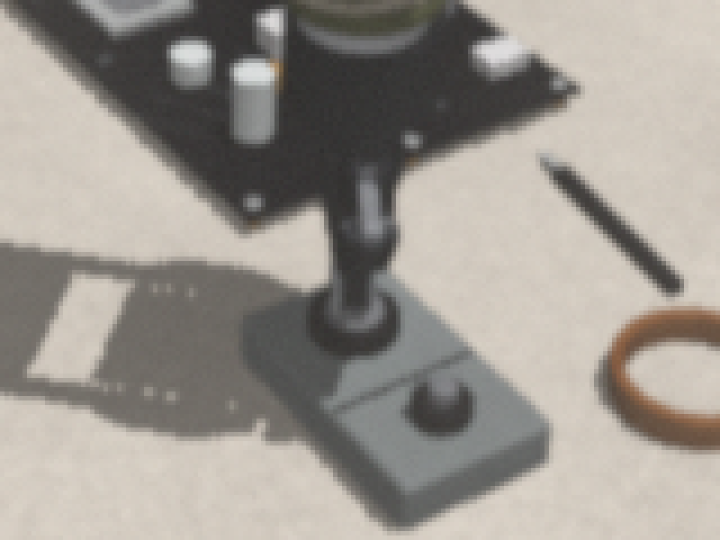

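The button was pushed 6 mm down and the force rose to 10 N, so it hit its stop. The picture shows the tip centred on the button. Next I lift and go over the coil.

carry_out(
  moves=[
    {"dx":0,"dy":0,"dz":-30,"roll":0},
    {"dx":0,"dy":0,"dz":-80,"roll":0},
    {"dx":-5,"dy":40,"dz":-80,"roll":0},
    {"dx":-10,"dy":90,"dz":-80,"roll":0},
    {"dx":-15,"dy":140,"dz":-80,"roll":0},
    {"dx":-20,"dy":185,"dz":-80,"roll":0},
    {"dx":-25,"dy":220,"dz":-80,"roll":0},
    {"dx":-25,"dy":232,"dz":-80,"roll":0},
  ],
)

```text
clock: 5.82
eef_pos: [0.5853, -0.003, 0.1247]
tcp_rot: [-0.0, 0.168, 0.986, -0.0]
ft_force: [0.5, 0.6, -0.3]
opening: 0.0001
```

Run:
```python
from h import *
o=arm.observe();print(o['clock'],o['eef_pos'],o['ft_force'])
for c,(u,v) in dict(side=(320,250)).items():
    f=cams.grab_frame(c); a=f[v-60:v+60,u-80:u+80,::-1]
    cv2.imwrite(f'pics/{c}3.png',cv2.resize(a,None,fx=4.5,fy=4.5,interpolation=3))
x=o['eef_pos'];print(proj('side',x),proj('side',[.586,-.006,.026]))
```

```text
5.825 [ 0.58527452 -0.00296187  0.12469952] [ 0.48395535  0.55863186 -0.26717906]
[325.697058   216.56432145] [325.33320527 248.51360658]
```

View pics/side3.png

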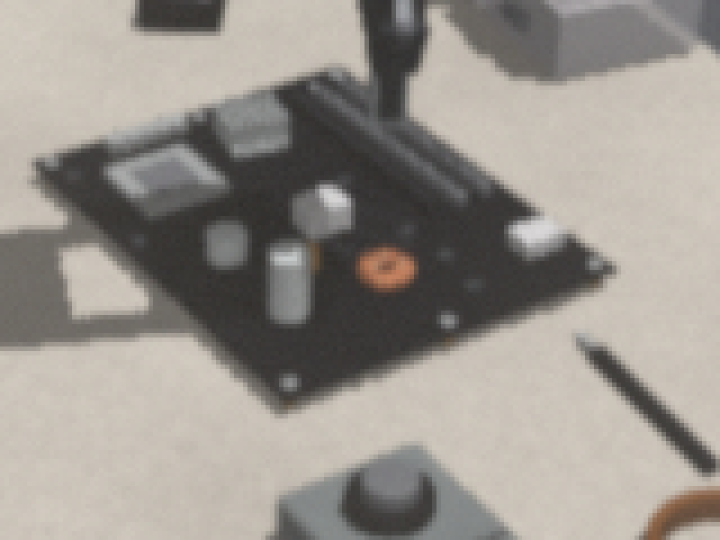

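The fingertips are high above the coil, with the tip at (327,216) and the coil at (326,249), and the button has sprung back. Next I descend to 20 mm above the coil.

carry_out(
  moves=[
    {"dx":-2,"dy":-2,"dz":30,"roll":0},
    {"dx":-2,"dy":-2,"dz":60,"roll":0},
    {"dx":-2,"dy":-2,"dz":74,"roll":0},
    {"dx":-2,"dy":-2,"dz":79,"roll":0},
    {"dx":-2,"dy":-2,"dz":79,"roll":0},
    {"dx":-2,"dy":-2,"dz":79,"roll":0},
  ],
)

```text
clock: 6.62
eef_pos: [0.5867, -0.007, 0.0473]
tcp_rot: [0.001, 0.169, 0.986, -0.0]
ft_force: [0.3, -0.2, -0.4]
opening: -0.0
```

Run:
```python
from h import *
o=arm.observe();print(o['clock'],o['eef_pos'],o['ft_force'])
for c,(u,v) in dict(side=(320,250)).items():
    f=cams.grab_frame(c); a=f[v-60:v+60,u-80:u+80,::-1]
    cv2.imwrite(f'pics/{c}4.png',cv2.resize(a,None,fx=4.5,fy=4.5,interpolation=3))
x=o['eef_pos'];print(proj('side',x),proj('side',[.586,-.006,.026]))
```

```text
6.625 [ 0.58670504 -0.00697039  0.0472581 ] [ 0.26022715 -0.23944438 -0.37724068]
[325.96337859 242.07955863] [325.33320527 248.51360658]
```

View pics/side4.png

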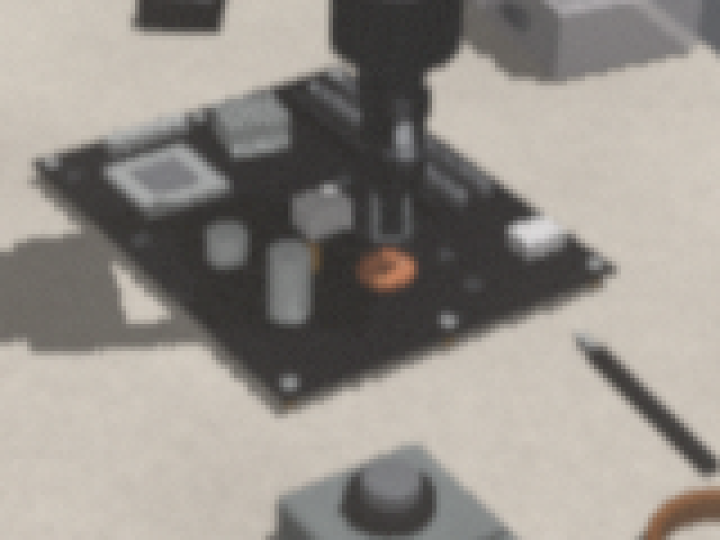

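The tip is above the ring's middle and clear of it: tip at (327,243), coil at (326,249). I'll hold here.

carry_out(
  moves=[
    {"dx":0,"dy":0,"dz":1,"roll":0},
    {"dx":0,"dy":0,"dz":1,"roll":0},
    {"dx":0,"dy":0,"dz":1,"roll":0},
    {"dx":0,"dy":0,"dz":1,"roll":0},
    {"dx":0,"dy":0,"dz":1,"roll":0},
    {"dx":0,"dy":0,"dz":1,"roll":0},
    {"dx":0,"dy":0,"dz":1,"roll":0},
    {"dx":0,"dy":0,"dz":1,"roll":0},
  ],
)

```text
clock: 7.68
eef_pos: [0.5862, -0.0068, 0.0453]
tcp_rot: [-0.0, 0.169, 0.986, -0.0]
ft_force: [-0.1, 0.1, -0.2]
opening: -0.0001
```

carry_out(
  moves=[
    {"dx":0,"dy":0,"dz":0,"roll":0},
    {"dx":0,"dy":0,"dz":0,"roll":0},
    {"dx":0,"dy":0,"dz":0,"roll":0},
    {"dx":0,"dy":0,"dz":0,"roll":0},
    {"dx":0,"dy":0,"dz":0,"roll":0},
    {"dx":0,"dy":0,"dz":0,"roll":0},
    {"dx":0,"dy":0,"dz":0,"roll":0},
    {"dx":0,"dy":0,"dz":0,"roll":0},
  ],
)

```text
clock: 8.68
eef_pos: [0.5862, -0.0068, 0.0454]
tcp_rot: [0.0, 0.169, 0.986, -0.0]
ft_force: [0.3, 0.5, 0.2]
opening: 0.0001
```

carry_out(
  moves=[
    {"dx":0,"dy":0,"dz":0,"roll":0},
    {"dx":0,"dy":0,"dz":0,"roll":0},
    {"dx":0,"dy":0,"dz":0,"roll":0},
    {"dx":0,"dy":0,"dz":0,"roll":0},
    {"dx":0,"dy":0,"dz":0,"roll":0},
    {"dx":0,"dy":0,"dz":0,"roll":0},
    {"dx":0,"dy":0,"dz":0,"roll":0},
    {"dx":0,"dy":0,"dz":0,"roll":0},
  ],
)

```text
clock: 9.68
eef_pos: [0.5862, -0.0068, 0.0453]
tcp_rot: [-0.0, 0.169, 0.986, -0.0]
ft_force: [0.1, -0.5, 0.2]
opening: 0.0002
```

carry_out(
  moves=[
    {"dx":0,"dy":0,"dz":-30,"roll":0},
    {"dx":0,"dy":0,"dz":-65,"roll":0},
    {"dx":25,"dy":-13,"dz":-70,"roll":0},
    {"dx":50,"dy":-26,"dz":-70,"roll":0},
    {"dx":61,"dy":-32,"dz":-65,"roll":0},
    {"dx":61,"dy":-32,"dz":-50,"roll":0},
    {"dx":61,"dy":-32,"dz":-38,"roll":0},
    {"dx":61,"dy":-32,"dz":-34,"roll":0},
  ],
)

```text
clock: 10.68
eef_pos: [0.5179, -0.0166, 0.0786]
tcp_rot: [-0.001, 0.169, 0.986, 0.0]
ft_force: [-1.6, -0.9, -0.3]
opening: -0.0001
```

Run:
```python
from h import *
o=arm.observe();print(o['clock'],o['eef_pos'],o['ft_force'])
for c,(u,v) in dict(side=(320,250)).items():
    f=cams.grab_frame(c); a=f[v-60:v+60,u-80:u+80,::-1]
    cv2.imwrite(f'pics/{c}5.png',cv2.resize(a,None,fx=4.5,fy=4.5,interpolation=3))
x=o['eef_pos'];print(proj('side',x),proj('side',[.518,-.0163,.059]))
```

```text
10.675 [ 0.51791986 -0.01657516  0.07859729] [-1.57603438 -0.86556348 -0.32025543]
[304.10392972 239.63607243] [304.04391305 245.8820557 ]
```

View pics/side5.png

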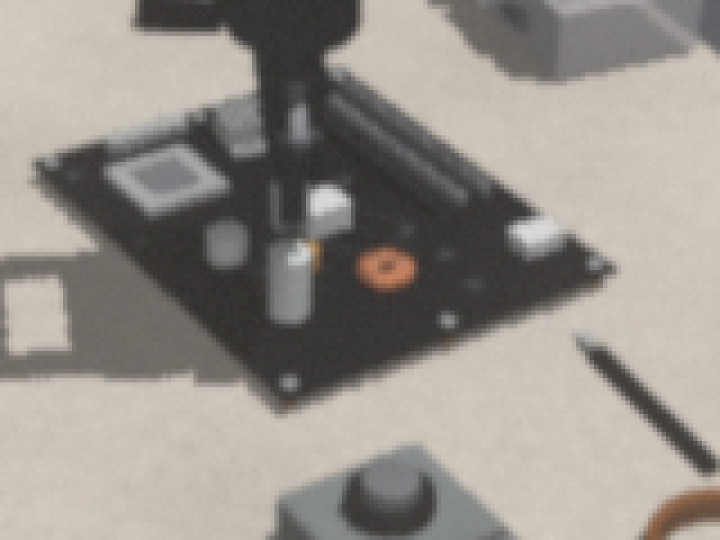

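The tip is centred over the tall capacitor at column 304 and clear above its top. Holding.

carry_out(
  moves=[
    {"dx":0,"dy":0,"dz":0,"roll":0},
    {"dx":0,"dy":0,"dz":0,"roll":0},
    {"dx":0,"dy":0,"dz":0,"roll":0},
    {"dx":0,"dy":0,"dz":0,"roll":0},
    {"dx":0,"dy":0,"dz":0,"roll":0},
    {"dx":0,"dy":0,"dz":0,"roll":0},
    {"dx":0,"dy":0,"dz":0,"roll":0},
    {"dx":0,"dy":0,"dz":0,"roll":0},
  ],
)

```text
clock: 11.72
eef_pos: [0.5181, -0.0166, 0.0793]
tcp_rot: [-0.0, 0.169, 0.986, 0.0]
ft_force: [0.8, 0.3, -0.5]
opening: -0.0
```

carry_out(
  moves=[
    {"dx":0,"dy":0,"dz":0,"roll":0},
    {"dx":0,"dy":0,"dz":0,"roll":0},
    {"dx":0,"dy":0,"dz":0,"roll":0},
    {"dx":0,"dy":0,"dz":0,"roll":0},
    {"dx":0,"dy":0,"dz":0,"roll":0},
    {"dx":0,"dy":0,"dz":0,"roll":0},
    {"dx":0,"dy":0,"dz":0,"roll":0},
    {"dx":0,"dy":0,"dz":0,"roll":0},
  ],
)

```text
clock: 12.72
eef_pos: [0.5181, -0.0166, 0.0793]
tcp_rot: [-0.0, 0.169, 0.986, 0.0]
ft_force: [-0.1, -0.1, -0.2]
opening: 0.0002
```

carry_out(
  moves=[
    {"dx":0,"dy":0,"dz":0,"roll":0},
    {"dx":0,"dy":0,"dz":0,"roll":0},
    {"dx":0,"dy":0,"dz":0,"roll":0},
    {"dx":0,"dy":0,"dz":0,"roll":0},
    {"dx":0,"dy":0,"dz":0,"roll":0},
    {"dx":0,"dy":0,"dz":0,"roll":0},
    {"dx":0,"dy":0,"dz":0,"roll":0},
    {"dx":0,"dy":0,"dz":0,"roll":0},
  ],
)

```text
clock: 13.72
eef_pos: [0.5181, -0.0166, 0.0793]
tcp_rot: [0.0, 0.169, 0.986, -0.0]
ft_force: [1.2, -0.5, 0.2]
opening: -0.0001
```

Run:
```python
from h import *
o=arm.observe();print(o['clock'],o['eef_pos'],o['ft_force'],o['opening'])
f=cams.grab_frame('side'); cv2.imwrite('pics/side6.png',f[:,:,::-1])
print(arm.sign_off())
```

```text
13.725 [ 0.51808508 -0.01663564  0.07933359] [ 1.16737849 -0.51527491  0.21866438] -8.760922099145977e-05
the job is handed in; nothing more can be done
None
```

View pics/side6.png

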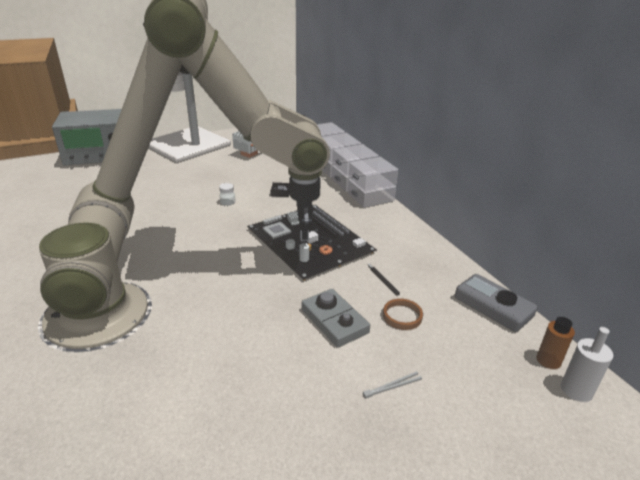

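The job is done and handed in at about 14 s of the 48 s allowed; sign-off gives no verdict.

- **Record button:** I pressed it with shut fingers about 6 mm, to its stop. The force reached 10 N and the button has sprung back. The smaller button was not touched.
- **Coil:** I pointed straight down about 19–21 mm above its middle and held for 3 s.
- **Tall capacitor:** I pointed about 20 mm above its top for 3 s, and the arm is still there. The last readings showed only noise-level force (about 1 N).

In the last side picture the tip is over the tall capacitor and the parts in view look unmoved. I did not take another top view at the end.

**Disagreements:** The network's point estimates were up to about 14 mm from my own pixel measurements, and some labels were mixed up, such as coil with short capacitor. I used my own measurements, which agreed between the two cameras to about 2–6 mm. They also matched the given 70 mm square and the 76 mm button spacing.

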